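# Register a tube block against the nest's two stops

### The job

Pick up the aluminium tube block by its handle, set it down flat and squared up on the open front part of the nest's plate, then slide it along the plate between the guide rail and the side fence, in under the lip, until its end meets the end stop. Press it sideways against the side fence too, and finish while still holding the handle and keeping the block gently but definitely pressed against both stops at once, flat and square; do not let go. Do not ram the stops, and leave the timer, the vial and the beaker where they are.

Things in the scene. Friction and masses are not known exactly. Their poses are not given: they have to be found in the camera images.
- tube_block_center (a point): Centre, 34 mm above the underside, of the loose tube block (0.4 kg): aluminium, 84 x 56 x 30 mm along its x, y, z, eight wells in its top, and on top in the middle a black upright handle plate, 36 mm along x, 14 mm thick along y, 38 mm tall (68 mm over all). Grasp the handle from above across its thickness. A half turn about z changes nothing: either end may lead.
- tube_block: The same tube block; origin at the centre of its underside. It starts standing on the white sheet, whose top is 4 mm above the worktop. A shelf with pipes under it hangs above the back of the worktop, from about 0.6 m ahead of the robot's base (x): keep the wrist clear of it and carry the block across nearer the robot (x about 0.42 m).
- nest: Fixed nest: aluminium plate 200 x 110 x 8 mm, top at z = 8; origin at the centre of its underside, x along the lane to the end stop, y to the side fence, z up. Its open front part is x = -100 to 0 mm. The lane between rail and fence is 66 mm wide for the 56 mm block. A block home in the corner has its centre at x = 42, y = 8 mm. Nothing in the nest moves or springs.
- guide_rail (a point): Upper inner corner of the near end of the low dark guide rail, at nest (15, -30, 22) mm, axes as the nest's. The rail runs along x from there to x = 84 mm; its face to the lane is at y = -30 mm, it is 10 mm thick and 14 mm high above the plate.
- lip_edge (a point): Middle of the lower free edge of the dark lip over the end stop, at nest (72, 1, 42) mm, axes as the nest's. The lip is 5 mm thick and 50 mm wide along y, sticks out 12 mm from the end stop's face and is 4 mm above the top of a block on the plate, so the block must slide in under it.
- end_stop: The fixed steel end stop of the nest under the lip, 14 x 50 x 34 mm; origin at the centre of its underside on the plate, at x = 91, y = 1 mm of the nest, axes as the nest's. Its face towards the block is 7 mm to -x of its origin (nest x = 84 mm).
- side_fence: The fixed steel side fence of the nest, 180 x 12 x 22 mm; origin at the centre of its underside on the plate, at x = -6, y = 42 mm of the nest, axes as the nest's. Its face towards the block is 6 mm to -y of its origin (nest y = 36 mm). It runs beside the open front part as well; its top is 30 mm above the worktop.
- timer: Bystander: white bench timer lying flat, 71 x 67 x 19 mm, origin at the centre of its underside.
- vial: Bystander: small capped glass vial, 27 mm across, 56 mm tall, upright, origin at the centre of its underside.
- beaker: Bystander: glass beaker, 54 mm across, 67 mm tall, upright, origin at the centre of its underside.

How it is judged:
By the outcome, as a careful person would: the job done as asked, in the order asked, and still so for the second after the job is handed in, while the arm keeps its last pose, push and grip.
It also fails if it takes over 72 s, if anything falls off the work surface, if the arm or the gripper's body presses on something with over 40 N, if the wrist force passes 120 N, or if a joint passes its speed limit or range.

### The arm

A 6-joint arm with a two-finger parallel gripper is mounted at the origin on the work surface; the furniture and walls round the work are solid. World frame = base frame: x ahead of the robot, y to its left, z up, the work surface at z = 0. Lengths are in mm, angles in rad, forces in N, time in s.
With the tool pointing down it reaches from about 250 to 725 mm from the base axis. Payload 4 kg.
Tool frame: the origin (TCP) lies at the very end of the fingers, on their centre line; the grasp point (between the pads) lies arm.grasp_offset behind it (arm.grasp_offset is the distance from the TCP to the grasp point, in mm); z points along the fingers, y is the line along which they close (so a half turn about z gives the same grasp; the last joint's range is limited). The gripper opens to 85 mm and grips with 20 to 120 N. Pads are 22 mm wide; open, the fingers measure 114 mm over their backs; the gripper's body (76 mm by 85 mm) begins 54 mm behind the grasp point. The pads swing forward as they close: fully open they stand 13 mm farther back than shut.
Start: joints at [-1.22, 0.241, 0.005, 1.335, 0, 1.571], TCP at [171.823, -469.549, 210.806] pointing down, gripper open.
Joint ranges: [-2.72, 2.72], [-1.05, 1.87], [-1.09, 1.28], [-1.99, 2.15], [-1.42, 1.44], [-3.14, 3.14]. Speed limits (rad/s): [2.79, 2.79, 3.14, 3.14, 3.14, 3.14].

### API

Orientations are given as a rotation vector (axis times angle).
In Python, from plant import arm gives the robot as it stands. Calls block until the motion is done:
- arm.movep(position, orientation): joint-space move of the TCP to a pose.
- arm.move_straight(position, frame=None, max_speed=150, threshold=None): straight line of the TCP; frame=None keeps the orientation; max_speed is the mean speed in mm/s. With threshold (N) it stops when the force on the tool has changed by that much, and returns True; else False.
- arm.movej(angles): joint-space move.
- arm.gripper_to(opening, effort=None): finger opening in mm; effort is the grip in N (None keeps the last); returns when the fingers have stopped.
- arm.hold(seconds).
- arm.solve_ik(position, orientation): joint angles nearest the present ones, or None.
- arm.sense(): the state.
- arm.capture(name): name is "scene" or "top" or "wrist"; returns a dict with "frame" (400x640x3 uint8, red, green, blue), "mtx" (3x3 intrinsics, pixels), "camera_from_world" (4x4, takes a point from world to camera coordinates); the wrist camera has in their place "tool_from_camera" (4x4, takes a point from camera to tool coordinates, whose origin is the TCP and whose axes are the flange's). Camera axes: x right, y down, z forward; pixel columns grow to the right and rows downward; lengths in mm; the calibration is good to about 2 mm. The wrist camera is an equidistant fisheye: a pixel r from the principal point sees the ray r / f radians off the axis. A picture is of the moment at which its call begins: read the wrist's pose just before it. There is no depth.
A pose or a line that the arm cannot do raises arm.IKError and nothing moves.
- arm.close_job(): hands the job in; it is judged then, once.
Trained networks look in a picture, given as the dict that the camera call returned (one of the last four; its "shot" number tells which), for a name from the list of things; names that differ only in an ending like _2 or _b are one class to them, and where a whole thing is asked for, a point or a joint stands for the part that bears it (a point fixed in the world has none). Each returns a list of dicts, best first, with "p" (0 to 1); they miss things now and then, are a little off and sometimes report something else, mostly with a low value. They report only what shows in the picture. A call takes as long as a camera call.
- arm.cut_out(label, picture): "mask" (400x640 bool, what is visible of it) and "rect" ([left, top, right, bottom] in pixels, round what is visible of it).
- arm.place_of(label, picture): "position" ([column, row] in pixels: a listed point, or the origin of a listed thing).
The state is a dict: "clock": time; "joints": joint angles; "dq": joint speeds; "effort": joint torques, N m; "tool_pos": TCP position; "eef_rot": TCP orientation; "wrist_force": force on the tool from outside, world axes, zero at the start; "ft_torque": the same for the moment, N m; "width": finger opening in mm; "finger_force": force on a finger pad.
Only numpy, scipy, OpenCV 4.12 (cv2) and the standard library are available. Lean on these libraries where they do the work, as an engineer would, in place of code of your own. Each camera call takes 0.05 s, during which the arm holds its last target. There are 200 camera calls.

## Working session

There is one attempt and no reset: what is moved stays moved. The work goes in short steps, each a Python script; the robot and the scene stay as the last script left them, time stands still between calls to the robot, and variables do not carry over. Pictures are saved under pics/ and viewed, at most 10 in all, crops included, and the job is handed in when it is done.

```bash
mkdir -p pics; ls
cat > h.py <<'E'
import numpy as np, cv2
from plant import arm
from scipy.spatial.transform import Rotation as R
def save(p,n): cv2.imwrite(f'pics/{n}.png',cv2.cvtColor(p['frame'],cv2.COLOR_RGB2BGR))
def ray(p,px,pose=None):
    K=p['mtx']
    v=np.array([(px[0]-K[0,2])/K[0,0],(px[1]-K[1,2])/K[1,1],1.])
    if 'camera_from_world' in p:
        T=np.linalg.inv(p['camera_from_world'])
    else:
        a=v[:2]; th=np.hypot(*a); v=np.r_[a/max(th,1e-9)*np.sin(th),np.cos(th)]
        W=np.eye(4); W[:3,:3]=R.from_rotvec(pose[1]).as_matrix(); W[:3,3]=pose[0]
        T=W@p['tool_from_camera']
    return T[:3,3],T[:3,:3]@v
def at_z(p,px,z,pose=None):
    o,d=ray(p,px,pose); return o+d*(z-o[2])/d[2]
def pose():
    s=arm.sense(); return np.array(s['tool_pos']),np.array(s['eef_rot'])
def down(yaw): # tool z down, tool y axis (closing) at world angle yaw
    y=np.array([np.cos(yaw),np.sin(yaw),0]); z=np.array([0,0,-1.]); x=np.cross(y,z)
    return R.from_matrix(np.c_[x,y,z]).as_rotvec()
Z={'tube_block_center':38,'tube_block':4,'nest':0,'guide_rail':22,'lip_edge':42,'end_stop':8,'side_fence':8,'timer':0,'vial':0,'beaker':0}
E
python3 - <<'E'
from h import *
s=arm.sense(); print(s, arm.grasp_offset)
for c in ('scene','top'):
    p=arm.capture(c); save(p,c+'0')
    for l in Z:
        r=arm.place_of(l,p)
        for q in r[:2]: print(c,l,round(q['p'],2),np.round(q['position'],1),np.round(at_z(p,q['position'],Z[l]),1))
E
```

```text
pics
{'clock': 0.0, 'joints': array([-1.21998322e+00,  2.41399442e-01,  3.74397062e-03,  1.33519721e+00,
       -3.27207718e-06,  1.57081793e+00]), 'dq': array([ 3.72292986e-04, -1.20902663e-03, -5.39983880e-04, -1.07718008e-03,
       -1.59912111e-03,  5.10931613e-06]), 'effort': array([ 9.73944079e-04, -3.72323692e+01,  2.52403468e+01,  1.70221488e-02,
       -4.47520745e-05, -6.86366121e-06]), 'tool_pos': array([ 171.6016828 , -468.92391495,  209.92729117]), 'eef_rot': array([-3.09139973e+00, -5.47847882e-01,  5.68410135e-04]), 'wrist_force': array([-0.90730142,  0.51852483,  0.06513775]), 'ft_torque': array([-0.04028946, -0.00567304, -0.08066881]), 'finger_force': 0.0, 'width': 85.28345773909048} 18.700000000000003
scene tube_block_center 0.57 [449.2 227.7] [ 405.7 -360.    38. ]
scene tube_block 0.7 [443.2 237.7] [ 401.6 -347.1    4. ]
scene nest 0.69 [282.1 229.5] [425.6 126.9   0. ]
scene guide_rail 0.94 [278.8 217.1] [457.5 138.9  22. ]
scene guide_rail 0.31 [250.7 230.1] [389.9 214.2  22. ]
scene lip_edge 0.63 [256.6 222.8] [399.  197.3  42. ]
scene lip_edge 0.33 [250. 232.]
[... 164 characters left out ...]
02.3 -70.1   0. ]
scene beaker 0.67 [282.9 227.8] [434.  125.2   0. ]
scene beaker 0.52 [197.5 234.4] [391.2 370.7   0. ]
top tube_block_center 0.94 [428.1 219.3] [ 409.9 -362.5   38. ]
top tube_block 0.62 [425.8 218.1] [ 419.4 -362.7    4. ]
top nest 0.55 [285.6 213.8] [429.8 128.    0. ]
top guide_rail 0.65 [282.5 208.1] [446.  137.4  22. ]
top lip_edge 0.92 [267.6 219.7] [401.8 185.2  42. ]
top side_fence 0.67 [288.  225.8] [386.3 117.9   8. ]
top side_fence 0.67 [285.2 205.4] [458.3 129.5   8. ]
top timer 0.89 [340.1 219.2] [412.7 -63.4   0. ]
top timer 0.28 [264.4 220.5] [405.2 201.6   0. ]
top vial 0.53 [342.2 180.9] [550.7 -70.3   0. ]
top beaker 0.55 [217.1 222.3] [397.  366.8   0. ]
```

Run:
```python
import cv2
a=cv2.imread('pics/top0.png')
cv2.imwrite('pics/top0c.png',cv2.resize(a[140:290,180:480],None,fx=2.66,fy=2.66,interpolation=cv2.INTER_CUBIC))
```

```text
(no output)
```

View pics/top0c.png

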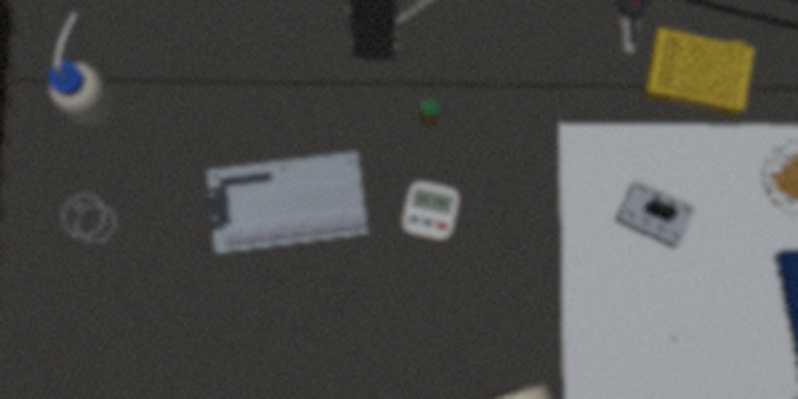

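View pics/scene0.png

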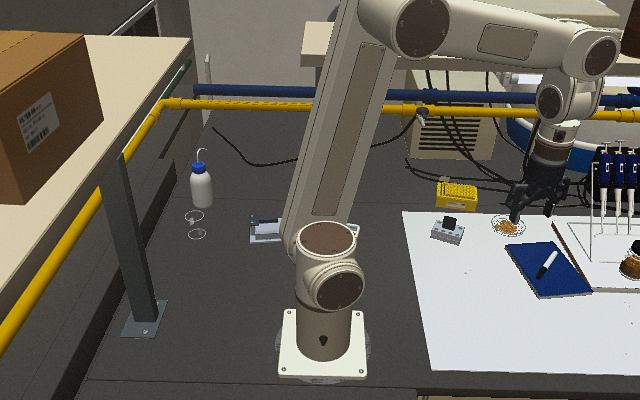

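Top view: nest (end stop/lip at left, fence toward the robot, yaw ≈ 96°), timer and vial between, block on the white sheet with long axis ≈ 67°. Scene view agrees. Now closer looks with the wrist camera.

Run:
```python
from h import *
def look(pos,yaw,n,labels):
    arm.movep(pos,down(np.radians(yaw))); arm.hold(0.3)
    ps=pose(); p=arm.capture('wrist'); save(p,n)
    print(n,np.round(ps[0]),np.round(arm.sense()['joints'],2))
    for l in labels:
        for q in arm.place_of(l,p)[:2]: print(l,round(q['p'],2),np.round(q['position'],1),np.round(at_z(p,q['position'],Z[l],ps),1))
    np.savez(n+'.npz',pos=ps[0],rot=ps[1],mtx=p['mtx'],tfc=p['tool_from_camera'])
    return p
for y in (6,-174):
  for P,Y in (([415,105,250],y),([405,-360,250],y-29),([400,190,150],y)):
    print(y,arm.solve_ik(P,down(np.radians(Y))))
N=['nest','guide_rail','lip_edge','end_stop','side_fence','timer']
look([415,90,250],6,'wn',N)
p=look([405,-340,210],-23,'wb',['tube_block_center','tube_block'])
print(p['tool_from_camera'])
```

```text
6 [ 2.47811517e-01  8.27103121e-02 -8.36233672e-02  1.40446265e+00
 -4.44089210e-16  1.71388809e+00]
6 [-0.72664234  0.3130638   0.20407088  1.4618034   0.          1.24557971]
6 [ 4.43448336e-01  1.66911470e-01 -2.51568625e-01  1.15231623e+00
 -4.44089210e-16  1.90952491e+00]
-174 [ 0.24781152  0.08271031 -0.08362337  1.40446265  0.         -1.42770457]
-174 [-0.72664234  0.3130638   0.20407088  1.4618034   0.         -1.89601294]
-174 [ 0.44344834  0.16691147 -0.25156863  1.15231623  0.         -1.23206775]
wn [415.  90. 250.] [ 0.21  0.08 -0.09  1.4   0.    1.68]
nest 0.62 [324.8 133. ] [425.6 122.9   0. ]
guide_rail 0.97 [347.8 120.7] [451.7 144.4  22. ]
lip_edge 0.58 [320.4  78.2] [411.3 192.8  42. ]
side_fence 0.7 [291.4 139.7] [382.4 110.5   8. ]
side_fence 0.65 [346.9 120.8] [452.1 143.2   8. ]
timer 0.78 [299.6 254.3] [408.3 -62.3   0. ]
timer 0.32 [383.8 262.2] [540.9 -64.6   0. ]
wb [ 405. -339.  210.] [-0.7   0.3   0.08  1.35  0.    1.27]
tube_block_center 0.69 [322.8 184.5] [ 407.3 -359.    38. ]
tube_block 0.67 [324.3 173.6] [ 411.4 -356.3    4. ]
[[ 3.27726945e-04 -9.49089727e-01 -3.15005686e-01  8.11083065e+01]
 [ 9.99999887e-01  2.02837345e-04  4.29249608e-04 -8.02686323e-01]
 [-3.43501476e-04 -3.15005791e-01  9.49089687e-01 -1.63760397e+02]
 [ 0.00000000e+00  0.00000000e+00  0.00000000e+00  1.00000000e+00]]
```

Run:
```python
import cv2
a=cv2.imread('pics/wn.png');b=cv2.imread('pics/wb.png')
cv2.imwrite('pics/wnc.png',cv2.resize(a[40:240,220:420],None,fx=3,fy=3,interpolation=cv2.INTER_CUBIC))
cv2.imwrite('pics/wbc.png',cv2.resize(b[120:240,240:400],None,fx=5,fy=5,interpolation=cv2.INTER_CUBIC))
```

```text
(no output)
```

View pics/wnc.png

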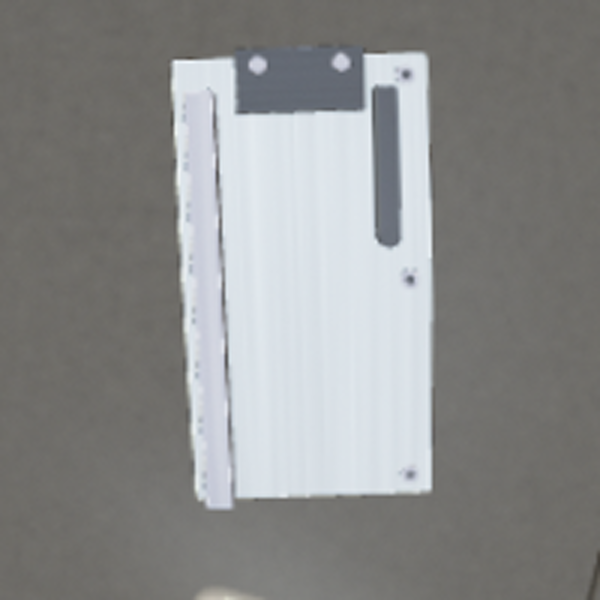

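View pics/wbc.png

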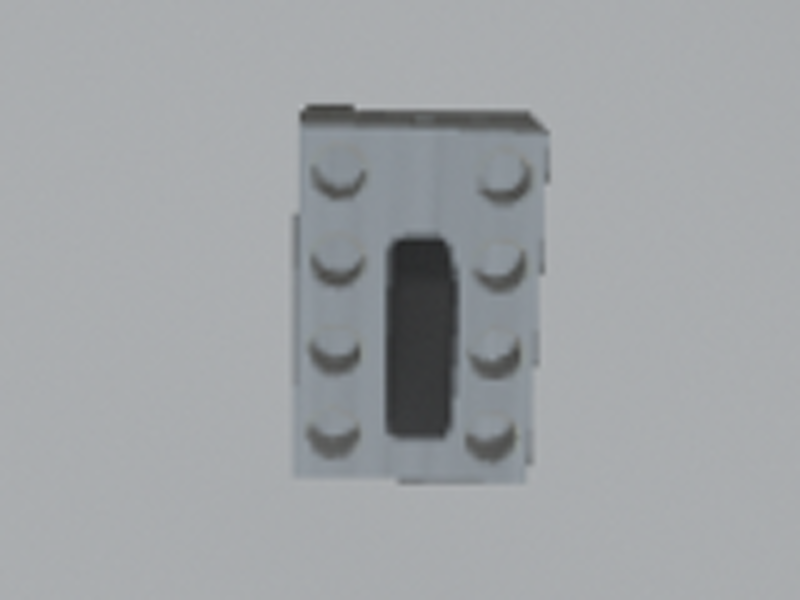

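```bash
cat > fit.py <<'E'
from h import *
from scipy.optimize import least_squares
def fit(f,obj,px,x0):
    d=np.load(f+'.npz'); W=np.eye(4); W[:3,:3]=R.from_rotvec(d['rot']).as_matrix(); W[:3,3]=d['pos']
    C=np.linalg.inv(W@d['tfc']); K=d['mtx']; obj=np.array(obj,float); px=np.array(px,float)
    def proj(v):
        q=obj.copy(); c,s=np.cos(v[2]),np.sin(v[2]); q[:,:2]=obj[:,:2]@np.array([[c,s],[-s,c]])+v[:2]
        q=q@C[:3,:3].T+C[:3,3]; r=np.hypot(q[:,0],q[:,1]); th=np.arctan2(r,q[:,2])
        return np.c_[K[0,0]*th*q[:,0]/r+K[0,2],K[1,1]*th*q[:,1]/r+K[1,2]]
    s=least_squares(lambda v:(proj(v)-px).ravel(),x0,x_scale=[10,10,.1],loss='soft_l1')
    print(f,np.round(s.x[:2],1),np.degrees(s.x[2])); print(np.round(proj(s.x)-px,1).tolist())
    return s.x
E
python3 - <<'E'
from fit import *
c=np.array([(432,491),(429,53),(172,60),(236,113),(364,110),(232,508),(207,508),(377,243)])/3+[220,40]
fit('wn',[(-100,-55,8),(100,-55,8),(100,55,8),(72,26,42),(72,-24,42),(-96,36,30),(-96,48,30),(15,-30,22)],c,[425,125,1.67])
c=np.array([(302,125),(546,132),(527,482),(296,478)])/5+[240,120]
fit('wb',[(42,28,34),(42,-28,34),(-42,-28,34),(-42,28,34)],c,[410,-360,1.17])
E
```

```text
wn [422.1 122.9] 98.04844856751365
[[-0.4, 0.1], [-0.5, -0.6], [-0.4, -0.4], [0.4, 0.3], [0.2, 0.0], [0.5, -0.4], [-0.2, -0.1], [0.4, 1.4]]
wb [ 408.9 -357.7] 65.68624719149592
[[-0.8, -0.0], [0.8, -0.0], [0.5, 0.2], [-0.4, -0.1]]
```

Run:
```python
from h import *
b=[408.9,-357.7]; r=down(np.radians(65.7-90))
arm.gripper_to(85)
arm.movep(b+[130],r)
t=arm.move_straight(b+[39.5],max_speed=60,threshold=8)
print(t,np.round(pose()[0],1)); 
if not t:
    arm.hold(0.3); s=arm.sense(); print('f0',s['wrist_force'])
    arm.gripper_to(0,70); arm.hold(0.3)
    s=arm.sense(); print(s['width'],s['finger_force'],s['wrist_force'],s['tool_pos'])
    arm.move_straight(b+[150],max_speed=80); arm.hold(.3)
    s=arm.sense(); print(s['width'],s['finger_force'],s['wrist_force'],s['ft_torque'],s['tool_pos'],s['clock'])
    p=arm.capture('wrist'); save(p,'held')
```

```text
False [ 409.2 -357.9   39.9]
f0 [-0.02794467  0.42679661 -0.85188815]
11.822758813063464 71.9512689113617 [-1.10355208  0.64885864  4.42292563] [ 408.8892621  -357.76223381   39.76358511]
12.260561152365845 71.02636456489563 [-0.0562663  -0.05389325 -4.57686912] [ 0.06848787  0.00475412 -0.01904749] [ 408.80619219 -357.63386375  149.75230743] 11.375
```

View pics/held.png

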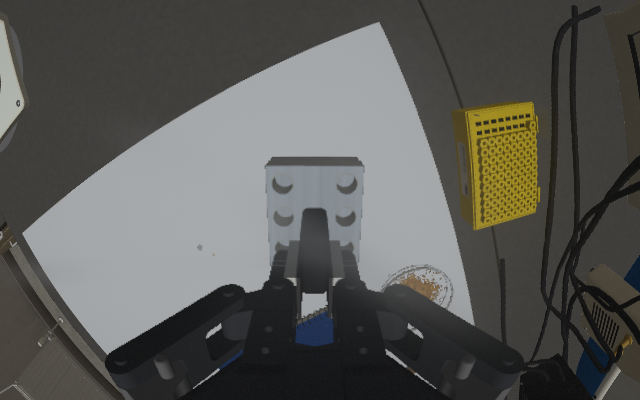

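```bash
cat >> h.py <<'E'
NC=np.array([422.1,122.9]); NY=np.radians(98.05)
ex=np.array([np.cos(NY),np.sin(NY)]); ey=np.array([-ex[1],ex[0]])
def W(x,y,z): return np.r_[NC+x*ex+y*ey,z]
def N(p): d=np.array(p[:2])-NC; return np.round([d@ex,d@ey,p[2]],2)
def st(t=''):
    s=arm.sense(); f=s['wrist_force']; q=s['ft_torque']
    print(t,'N',N(s['tool_pos']),'f',np.round([f[:2]@ex,f[:2]@ey,f[2]],1),'m',np.round([q[:2]@ex,q[:2]@ey,q[2]],3),'w',round(s['width'],1),'t',round(s['clock'],1)); return s
E
python3 - <<'E'
from h import *
ps=pose(); p=arm.capture('wrist')
Rm=R.from_rotvec(ps[1]).as_matrix()
for px in ((267,166),(363,166)): print('edge in tool',np.round(Rm.T@(at_z(p,px,ps[0][2]-5.5,ps)-ps[0]),1))
r=down(NY-np.pi/2)
arm.movep([420,-150,150],r)
arm.movep(W(-52,2,120),r); arm.hold(.4); st('above')
ps=pose(); p=arm.capture('wrist'); save(p,'pre')
np.savez('pre.npz',pos=ps[0],rot=ps[1],mtx=p['mtx'],tfc=p['tool_from_camera'])
E
python3 -c "
import cv2
a=cv2.imread('pics/pre.png');cv2.imwrite('pics/prec.png',cv2.resize(a[20:320,160:480],None,fx=2,fy=2,interpolation=cv2.INTER_CUBIC))"
```

```text
edge in tool [ 42.4 -27.3   5.5]
edge in tool [42.4 26.9  5.5]
above N [-52.65   1.9  120.11] f [ 0.4 -0.1 -4.6] m [ 0.008 -0.041 -0.069] w 12.0 t 13.6
```

View pics/prec.png

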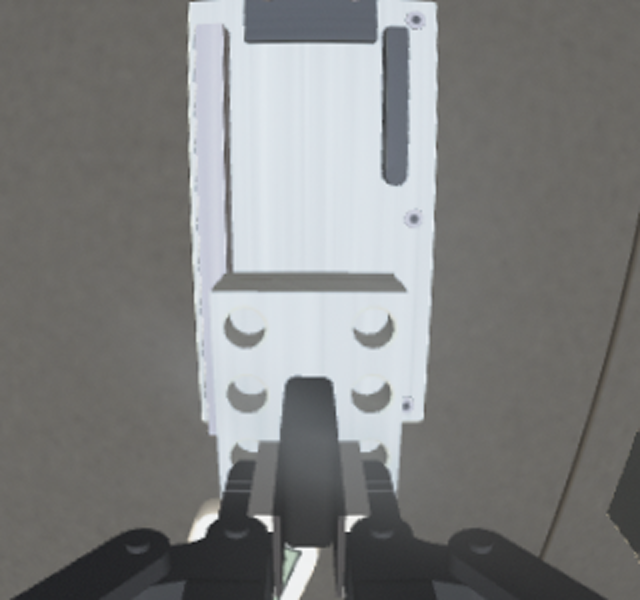

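Run:
```python
from fit import *
c=np.array([(422,421),(437,3),(188,4),(245,40),(377,42),(384,180)])/2+[160,20]
fit('pre',[(-100,-55,8),(100,-55,8),(100,55,8),(72,26,42),(72,-24,42),(15,-30,22)],c,[425,125,1.67])
```

```text
pre [421.5 123.6] 97.84602068857959
[[0.1, -0.1], [0.2, -1.8], [-0.0, -3.0], [0.1, 0.9], [-0.4, 0.1], [-0.0, 2.0]]
```

The second fit agrees within 1 mm and 0.2°. Setting the block down.

```bash
sed -i 's/NC=.*/NC=np.array([421.9,123.2]); NY=np.radians(97.95)/' h.py
python3 - <<'E'
from h import *
r=down(NY-np.pi/2)
arm.movep(W(-52,2,80),r)
arm.move_straight(W(-52,2,50),max_speed=50); arm.hold(.3); st('low')
t=arm.move_straight(W(-52,2,41.5),max_speed=8,threshold=4); print(t); arm.hold(.3); st('down')
E
```

```text
low N [-52.     1.79  50.23] f [-0.4 -0.7 -4.5] m [-0.051  0.04   0.03 ] w 11.9 t 15.0
True
down N [-52.02   2.14  43.72] f [-0.2 -0.2  5.8] m [-0.007 -0.003 -0.02 ] w 12.3 t 16.1
```

Run:
```python
from h import *
z=43.8
t=arm.move_straight(W(20,3,z),max_speed=40,threshold=12); print(t); st('mid')
if not t:
    t=arm.move_straight(W(36,3,z),max_speed=20,threshold=10); print(t); arm.hold(.2); st('near')
    if not t:
        t=arm.move_straight(W(50,3,z),max_speed=6,threshold=6); print(t); arm.hold(.3); st('end')
```

```text
False
mid N [20.03  3.13 43.7 ] f [-3.7 -0.8  3.1] m [-0.117  0.649 -0.015] w 11.7 t 18.0
False
near N [36.43  3.08 43.73] f [0.5 0.2 0.9] m [-0.133  0.011  0.039] w 11.8 t 19.2
True
end N [40.66  3.05 43.7 ] f [ 1.6 -0.6  5.1] m [-0.182 -0.608  0.044] w 11.6 t 20.6
```

Run:
```python
from h import *
x=40.6
for i in range(8):
    x+=0.5
    arm.move_straight(W(x,3,43.8),max_speed=5); arm.hold(.4)
    s=st(f'{x:.1f}')
    if s['wrist_force'][:2]@ex<-8: break
```

```text
41.1 N [40.69  3.06 43.72] f [-2.7 -1.4  3.9] m [-0.217  0.516  0.059] w 11.5 t 21.5
41.6 N [40.72  3.03 43.78] f [-4.6 -1.   3.5] m [-0.2    0.97   0.003] w 11.6 t 22.1
42.1 N [40.78  3.04 43.79] f [-6.7 -0.3  5. ] m [-0.221  1.244  0.142] w 11.7 t 22.8
42.6 N [40.81  3.02 43.83] f [-7.3 -0.4  5.6] m [-0.235  1.494  0.176] w 11.5 t 23.4
43.1 N [40.84  2.99 43.88] f [-9.  -0.8  4.9] m [-0.192  1.78   0.158] w 12.0 t 24.1
```

Run:
```python
from h import *
z=43.8
arm.move_straight(W(39.8,3,z),max_speed=5); arm.hold(.3); st('back')
arm.move_straight(W(39.8,6,z),max_speed=8); arm.hold(.3); st()
y=6
while y<14:
    y+=0.5
    arm.move_straight(W(39.8,y,z),max_speed=5); arm.hold(.3); s=st(f'{y:.1f}')
    if s['wrist_force'][:2]@ey<-7: break
```

```text
back N [40.1   3.1  43.73] f [ 3.2 -0.5  1.8] m [-0.169 -0.716  0.046] w 11.7 t 25.2
 N [39.42  6.02 43.82] f [-1.7 -2.   2.2] m [-0.401  0.347 -0.07 ] w 12.1 t 26.0
6.5 N [39.77  6.61 43.78] f [-1.5 -0.8  0.1] m [-0.324  0.214 -0.147] w 11.9 t 26.6
7.0 N [39.92  7.04 43.75] f [ 0.  -0.7 -0.7] m [-0.385 -0.041 -0.062] w 12.1 t 27.1
7.5 N [39.9   7.59 43.75] f [ 0.1 -1.3 -1.2] m [-0.307 -0.257  0.018] w 12.2 t 27.7
8.0 N [39.87  7.97 43.74] f [ 0.4 -1.7 -3.8] m [-0.56  -0.263  0.039] w 12.2 t 28.2
8.5 N [39.9   8.17 43.84] f [ 1.8 -4.9 -4.4] m [-0.998 -0.416  0.089] w 11.9 t 28.8
9.0 N [39.9   8.36 43.96] f [ 1.6 -4.4 -5.9] m [-1.25  -0.422  0.117] w 12.1 t 29.3
9.5 N [39.91  8.44 44.05] f [ 1.2 -6.  -5.8] m [-1.401 -0.35   0.158] w 11.9 t 29.9
10.0 N [39.92  8.53 44.14] f [ 1.5 -6.1 -5.3] m [-1.67  -0.412  0.072] w 11.9 t 30.4
10.5 N [39.92  8.6  44.21] f [ 1.1 -7.  -6.8] m [-1.804 -0.384  0.142] w 11.5 t 31.0
11.0 N [39.93  8.7  44.28] f [ 1.2 -7.3 -7.8] m [-2.01  -0.37   0.101] w 11.4 t 31.5
```

Run:
```python
from h import *
def go(x,y,z):
    arm.move_straight(W(x,y,z),max_speed=5); arm.hold(.35); s=st((x,y,round(z,1))); print('   tilt',np.round(np.degrees(R.from_rotvec(s['eef_rot']).as_matrix()[:2,2]),2)); return s
go(39.9,7.3,43.8)
for z in (43.3,42.8,42.3,41.8):
    s=go(39.9,7.3,z)
    if s['wrist_force'][2]>8: break
for y in (8.3,9.3,10): s=go(39.9,y,z)
```

```text
(39.9, 7.3, 43.8) N [39.8   7.94 43.75] f [0.7 1.2 0.3] m [ 0.104 -0.306  0.012] w 12.0 t 32.8
   tilt [-0.32 -0.33]
(39.9, 7.3, 43.3) N [39.83  7.89 43.76] f [0.7 3.  5.7] m [ 0.462 -0.283  0.074] w 12.3 t 33.4
   tilt [-0.3  -0.32]
(39.9, 7.3, 42.8) N [39.83  7.91 43.71] f [-0.1  4.3  8.9] m [ 0.779 -0.135  0.07 ] w 11.8 t 34.0
   tilt [-0.29 -0.32]
(39.9, 8.3, 42.8) N [39.82  7.96 43.7 ] f [0.1 2.6 6.8] m [ 0.298 -0.117  0.021] w 12.4 t 34.7
   tilt [-0.19 -0.32]
(39.9, 9.3, 42.8) N [39.82  7.96 43.7 ] f [-1.  -1.9  7.3] m [-0.221 -0.027  0.178] w 11.8 t 35.4
   tilt [-0.1  -0.31]
(39.9, 10, 42.8) N [39.84  7.93 43.74] f [-1.3 -3.4  5.4] m [-0.769  0.125  0.105] w 12.0 t 36.0
   tilt [-0.02 -0.3 ]
```

Run:
```python
from h import *
def go(x,y,z):
    arm.move_straight(W(x,y,z),max_speed=5); arm.hold(.35); s=st((x,y,round(z,1))); print('   tilt',np.round(np.degrees(R.from_rotvec(s['eef_rot']).as_matrix()[:2,2]),2)); return s
for a in ((40.9,10,42.7),(41.9,10,42.6),(42.9,10.3,42.5),(43.4,11,42.2),(43.4,11.4,42.0)): s=go(*a)
M=R.from_rotvec(s['eef_rot']).as_matrix(); print('yaw',np.degrees(np.arctan2(M[1,0],M[0,0])))
p=arm.capture('wrist'); save(p,'fin')
cv2.imwrite('pics/finc.png',cv2.resize(cv2.cvtColor(p['frame'],4)[60:320,160:480],None,fx=2.2,fy=2.2,interpolation=cv2.INTER_CUBIC))
```

```text
(40.9, 10, 42.7) N [39.86  7.99 43.69] f [-3.7 -2.6  6.7] m [-0.7    0.713  0.171] w 11.8 t 36.7
   tilt [-0.   -0.42]
(41.9, 10, 42.6) N [39.88  7.97 43.73] f [-7.3 -2.9  8.5] m [-0.625  1.236  0.095] w 11.3 t 37.4
   tilt [ 0.02 -0.54]
(42.9, 10.3, 42.5) N [40.25  7.97 43.9 ] f [-8.2 -3.7 11.7] m [-0.564  1.72   0.168] w 12.0 t 38.1
   tilt [ 0.08 -0.61]
(43.4, 11, 42.2) N [40.63  7.96 43.96] f [-9.8 -3.9 11.4] m [-0.762  1.827  0.157] w 11.6 t 38.8
   tilt [ 0.16 -0.62]
(43.4, 11.4, 42.0) N [40.64  7.98 43.93] f [-9.1 -4.5 12.6] m [-0.802  1.923  0.171] w 11.9 t 39.4
   tilt [ 0.2  -0.62]
yaw 97.7834119538717
```

View pics/finc.png

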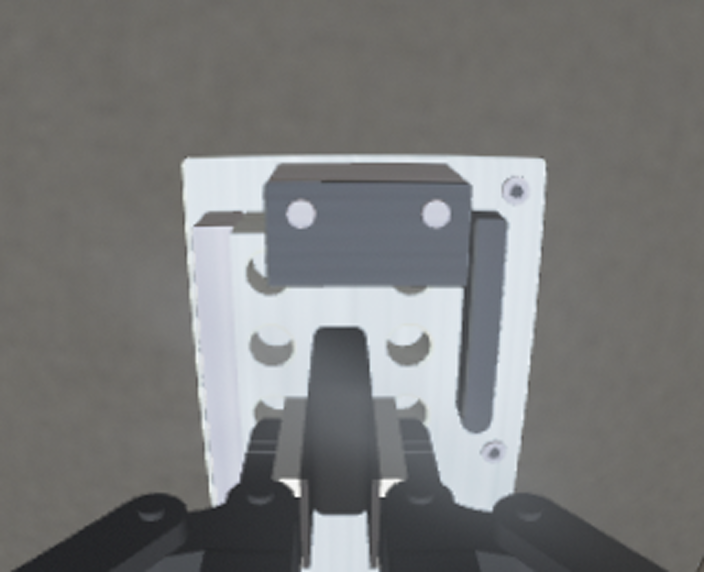

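```bash
cat > g.py <<'E'
from h import *
def go(x,y,z,pit,rol):
    e3=np.r_[ex,0]; f3=np.r_[ey,0]
    r=(R.from_rotvec(np.radians(-pit*f3+rol*e3))*R.from_rotvec(down(NY-np.pi/2))).as_rotvec()
    arm.move_straight(W(x,y,z),r,max_speed=5); arm.hold(.35); s=st((x,y,z,pit,rol)); 
    q=R.from_rotvec(s['eef_rot']).as_matrix()[:2,2]; print('   tilt n',np.round(np.degrees([q@ex,q@ey]),2)); return s
E
python3 - <<'E'
from g import *
for a in ((43.4,11.4,42.4,.3,0),(43.4,11.4,42.4,.6,.2),(43.4,11.4,42.4,.9,.3),(43.8,11.8,42.4,.9,.3),(44.2,12.2,42.4,.9,.4)): go(*a)
E
```

```text
(43.4, 11.4, 42.4, 0.3, 0) N [41.01  8.05 43.87] f [-6.9 -4.3  8.5] m [-1.044  1.708  0.113] w 11.4 t 40.0
   tilt n [-0.02 -0.39]
(43.4, 11.4, 42.4, 0.6, 0.2) N [41.06  8.05 43.76] f [-7.9 -5.3  7.4] m [-1.139  1.664  0.134] w 11.6 t 40.6
   tilt n [ 0.29 -0.19]
(43.4, 11.4, 42.4, 0.9, 0.3) N [41.18  8.03 43.74] f [-6.5 -6.2  7.4] m [-1.146  1.592  0.106] w 11.9 t 41.2
   tilt n [ 0.6  -0.09]
(43.8, 11.8, 42.4, 0.9, 0.3) N [41.18  8.06 43.74] f [-8.  -6.3  6.9] m [-1.374  1.913  0.163] w 12.0 t 41.9
   tilt n [ 0.54 -0.13]
(44.2, 12.2, 42.4, 0.9, 0.4) N [41.16  8.08 43.75] f [-8.7 -7.8  6.4] m [-1.527  2.095  0.132] w 12.2 t 42.5
   tilt n [ 0.49 -0.07]
```

Run:
```python
from g import *
for a in ((44.6,12.6,42.5,.6,.4),(45.4,12.9,42.5,.7,.4),(46,13.2,42.5,.8,.5)): s=go(*a)
arm.hold(1.5); s=go(46,13.2,42.5,.8,.5); M=R.from_rotvec(s['eef_rot']).as_matrix(); print('yaw',np.degrees(np.arctan2(M[1,0],M[0,0])))
for c in ('wrist','scene','top'):
    p=arm.capture(c); save(p,'e_'+c)
a=cv2.imread('pics/e_wrist.png')[60:320,160:480]; b=cv2.imread('pics/e_top.png')[180:250,180:380]
cv2.imwrite('pics/ee.png',np.vstack([cv2.resize(a,(480,390)),cv2.resize(b,(480,168))]))
```

```text
(44.6, 12.6, 42.5, 0.6, 0.4) N [41.    8.14 43.76] f [-10.9  -7.4   5. ] m [-1.821  2.366  0.182] w 12.0 t 43.1
   tilt n [ 0.12 -0.11]
(45.4, 12.9, 42.5, 0.7, 0.4) N [41.08  8.14 43.77] f [-13.4  -9.1   4.5] m [-1.944  2.848  0.146] w 12.0 t 43.8
   tilt n [ 0.12 -0.14]
(46, 13.2, 42.5, 0.8, 0.5) N [41.09  8.18 43.77] f [-15.1  -9.6   4.9] m [-2.092  3.214  0.255] w 12.1 t 44.4
   tilt n [ 0.15 -0.07]
(46, 13.2, 42.5, 0.8, 0.5) N [41.11  8.13 43.79] f [-15.2 -10.1   3.4] m [-2.101  3.197  0.219] w 11.6 t 46.5
   tilt n [ 0.15 -0.08]
yaw 97.76370787701356
```

View pics/ee.png

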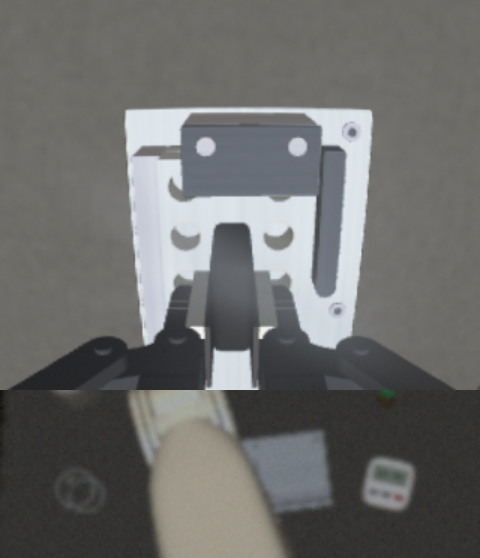

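The block is home under the lip, with stable presses of about 15 N on the end stop and 10 N on the fence. It sits flat (z steady at 43.8), and the timer, vial and beaker are undisturbed. Handing in.

```bash
python3 -c "
from plant import arm
print(arm.close_job())"
```

```text
the job is handed in; nothing more can be done
None
```

I handed the job in at about 47 s with the block under the lip, still gripped, and pressed against the end stop (about 15 N) and the side fence (about 10 N), flat and square by the last readings; the timer, vial and beaker show no sign of having moved.

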